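# Lock the flat scraper into its holder

### The job

Put the flat scraper away in the holder whose slot fits its width: pull up that holder's locking pin, slide the blade into the slot fully home until the handle's shoulder meets the holder, then push the pin all the way down so that it locks through the hole in the blade. Leave the scraper lying in there on its own, do not pull the other holder's pin, and do not disturb the tin, the compound bar, the brass disc or the oil bottle.

Things in the scene. Friction and masses are not known exactly. Their poses are not given: they have to be found in the camera images.
- scraper: Flat scraper, 190 mm long, 0.18 kg, lying flat on the bench, same both ways up. Origin: middle of the handle's shoulder (where the blade begins), mid-thickness, 8 mm above the bench as it lies. +x runs along the blade to its tip, z is normal to the blade. Centre of mass about 32 mm behind the shoulder. Fully home, the origin lies on wide_holder_slot.
- scraper_hole (a point): Centre of the 15 mm round hole in the scraper's steel blade, 45 mm ahead of the shoulder. The blade is 80 mm long, 60 mm wide, 3 mm thick (its last 10 mm 52 wide and 2 thick) and leaves the handle at mid-thickness.
- scraper_grip (a point): Middle of the scraper's dark wooden handle, 55 mm behind the shoulder. The handle has parallel sides: 110 mm long, 26 mm wide, 16 mm thick.
- wide_holder: Fixed aluminium holder, slot 64 mm wide: the one that fits the scraper. 100 mm deep (its x), 92 wide (y), 50 high. Origin: centre of the underside. The slot mouth is in the front face (x = -50 mm), under a 30 mm wide notch in the top plate's edge; the slot is level, 6.5 mm high, mid-height 33 mm, 86 mm deep; tools go in along +x. Pin axis at x = -5 mm. Feet stick out 21 mm at the sides.
- wide_holder_slot (a point): Centre of the mouth of the wide slot, in the plane of the holder's front face, 33 mm above the bench; axes as the holder's: x into the slot, z up.
- wide_pin (a joint): Vertical locking pin of the wide holder, 8 mm thick: height in m; 0 = fully down across the slot (blocks it, or locks a blade through its hole), 0.026 = top stop. Slides with about 2.5 N of friction, stays where left. Slot clear at 0.012 and above. Starts within 0.004 of down.
- wide_pin_knob (a point): Centre of the top of the wide holder's pin knob, black, round, 20 mm across, 24 mm high. 80 mm above the bench with the pin fully down (the holder's top face is then 30 mm below it); rises with the pin.
- narrow_holder: Fixed aluminium holder, slot 40 mm wide: too narrow, not used. 100 mm deep (its x), 68 wide (y), 50 high. Origin: centre of the underside. The slot mouth is in the front face (x = -50 mm), under a 30 mm wide notch in the top plate's edge; the slot is level, 6.5 mm high, mid-height 33 mm, 86 mm deep; tools go in along +x. Pin axis at x = -5 mm. Feet stick out 21 mm at the sides.
- narrow_pin (a joint): Vertical locking pin of the narrow holder, 8 mm thick: height in m; 0 = fully down across the slot (blocks it, or locks a blade through its hole), 0.026 = top stop. Slides with about 2.5 N of friction, stays where left. Slot clear at 0.012 and above. Starts within 0.004 of down. Leave it down.
- narrow_pin_knob (a point): Centre of the top of the narrow holder's pin knob, black, round, 20 mm across, 24 mm high. 80 mm above the bench with the pin fully down (the holder's top face is then 30 mm below it); rises with the pin.
- paste_tin: Low round tin, 67 mm across, 27 mm high; origin under its centre. Leave alone.
- compound_bar: White bar of polishing compound, 46 x 100 x 41 mm; origin under its centre. Leave alone.
- brass_disc: Brass disc lying flat, 93 mm across, 17 mm thick; origin under its centre. Leave alone.
- oil_bottle: Upright oil bottle, 52 mm across, 166 mm high; origin under its centre. Leave alone.

How it is judged (in metres and radians):
On the way, in this order (a step that is already met when the one before it is completed fails the run):
1. the wide holder's pin is pulled up clear of the slot (value of joint wide_pin above 0.011 m), for 0.2 s.
2. the scraper is fully home in the wide slot (x of scraper in the frame of wide_holder_slot between -0.004 and 0.004 m and y of scraper in the frame of wide_holder_slot between -0.006 and 0.006 m and z of scraper in the frame of wide_holder_slot between -0.006 and 0.006 m and angle between the x axis of scraper and the x axis of wide_holder, either way round below 0.1 rad and angle between the z axis of scraper and the z axis of wide_holder, either way round below 0.12 rad), for 0.2 s.
At the end, for the whole second after the job is handed in: The scraper lies at rest in the wide slot, blade inwards, its shoulder within 4 mm of the holder's front face, within 6 mm sideways and in height of the slot's centre, and the wide holder's pin is down through the blade's hole to within 3 mm of its lower stop (all of step 2 and value of joint wide_pin below 0.003 m and linear speed of scraper below 0.02 m/s); the robot touches nothing.
It fails at once if the narrow holder's pin is pulled up (more than 10 mm) (value of joint narrow_pin above 0.01 m).
It fails at once if the paste tin is pushed more than 25 mm or tipped (distance of paste_tin from where it was at the start of the episode above 0.025 m or angle between paste_tin's own z axis and vertical above 0.5 rad).
It fails at once if the compound bar is pushed more than 25 mm or tipped (distance of compound_bar from where it was at the start of the episode above 0.025 m or angle between compound_bar's own z axis and vertical above 0.5 rad).
It fails at once if the brass disc is pushed more than 25 mm or tipped (distance of brass_disc from where it was at the start of the episode above 0.025 m or angle between brass_disc's own z axis and vertical above 0.5 rad).
It fails at once if the oil bottle is pushed more than 25 mm or tipped (distance of oil_bottle from where it was at the start of the episode above 0.025 m or angle between oil_bottle's own z axis and vertical above 0.5 rad).
It also fails if it takes over 61 s, if anything falls off the work surface, if the arm or the gripper's body presses on something with over 40 N, if the wrist force passes 120 N, or if a joint passes its speed limit or range.

### The arm

A 6-joint arm with a two-finger parallel gripper is mounted at the origin on a cart in front of the work surface, level with it; the furniture and walls round the work are solid. World frame = base frame: x ahead of the robot, y to its left, z up, the work surface at z = 0. Lengths are in m, angles in degrees, forces in N, time in s.
With the tool pointing down it reaches from about 0.375 to 0.75 m from the base axis. Payload 9 kg.
Tool frame: the origin (TCP) lies where the fingers leave the gripper's body, on its centre line; the fingertips stand 73 mm ahead of it and the grasp point (between the pads) lies 54 mm ahead of it (robot.tip_reach is the distance from the TCP to the fingertips, in m); z points along the fingers, y is the line along which they close (so a half turn about z gives the same grasp; the last joint's range is limited). The gripper opens to 85 mm and grips with 20 to 120 N. Pads are 22 mm wide; open, the fingers measure 114 mm over their backs; the gripper's body (76 mm by 85 mm) begins 54 mm behind the grasp point. The pads swing forward as they close: fully open they stand 13 mm farther back than shut.
Start: joints at [56.167, 5.964, 5.575, 89.605, 0, 77.527], TCP at [0.219, 0.559, 0.304] pointing down, gripper open.
Joint ranges: [-171.21, 171.21], [-48.23, 106.86], [-62.78, 66.21], [-105.2, 120.99], [-86.42, 89.51], [-180, 180]. Speed limits (degrees/s): [127.2, 127.2, 147.25, 180, 180, 180].

### API

Orientations are given as [roll, pitch, yaw] about the fixed x, y, z axes, in that order (R = Rz(yaw) Ry(pitch) Rx(roll)).
In Python, from plant import robot gives the robot as it stands. Calls block until the motion is done:
- robot.move_pose(position, orientation): joint-space move of the TCP to a pose.
- robot.line_to(position, vel=0.15, rotation=None, guard=None): straight line of the TCP; rotation=None keeps the orientation; vel is the mean speed in m/s. With guard (N) it stops when the force on the tool has changed by that much, and returns True; else False.
- robot.goto_joints(angles): joint-space move.
- robot.set_gripper(opening): finger opening in m; the grip force is fixed at half the most; returns when the fingers have stopped.
- robot.pause(seconds).
- robot.ik(position, orientation): joint angles nearest the present ones, or None.
- robot.observe(): the state.
- robot.grab_frame(name): name is "scene" or "top"; returns the picture (480x640x3 uint8, blue, green, red); there is no depth.
- robot.get_calibration(name): a dict with "vertical_fov" (degrees; the focal length in pixels is half the picture's height over the tangent of half this angle, whatever the lens; pixels are square), "cx", "cy" (the principal point, pixels), "k1" (the pictures are not rectified: a ray, as slopes to the right and down, at radius r is drawn at 1 + k1 r^2 times it, then the intrinsics apply), "rvec" (rotation vector, rad) and "tvec" (3), from world to camera coordinates, as OpenCV has them. Camera axes: x right, y down, z forward; pixel columns grow to the right and rows downward; lengths in m; the calibration is good to about 2 mm. A picture is of the moment at which its call begins. get_calibration takes no time and is no camera call.
A pose or a line that the arm cannot do raises robot.IKError and nothing moves.
- robot.job_done(): hands the job in; it is judged then, once.
The state is a dict: "time": time; "q": joint angles; "qvel": joint speeds; "joint_torque": joint torques, N m; "tool_pos": TCP position; "tcp_rot": TCP orientation; "ft_force": force on the tool from outside, world axes, zero at the start; "torque": the same for the moment, N m; "gripper_width": finger opening in m; "gripper_force": force on a finger pad.
Only numpy, scipy, OpenCV 4.12 (cv2) and the standard library are available. Lean on these libraries where they do the work, as an engineer would, in place of code of your own. Each camera call takes 0.05 s, during which the arm holds its last target. There are 200 camera calls.

## Working session

There is one attempt and no reset: what is moved stays moved. The work goes in short steps, each a Python script; the robot and the scene stay as the last script left them, time stands still between calls to the robot, and variables do not carry over. Pictures are saved under pics/ and viewed, at most 10 in all, crops included, and the job is handed in when it is done.

```bash
ls; mkdir -p pics; python3 - <<'E'
from plant import robot
import cv2
for n in("scene","top"):
    cv2.imwrite(f"pics/{n}0.png",robot.grab_frame(n)); print(n,robot.get_calibration(n))
o=robot.observe();print(o)
E
```

```text
pics
plant.py
scene {'vertical_fov': 53.51149343699504, 'cx': 308.78759021099705, 'cy': 239.85573806605953, 'k1': -0.016846461631579004, 'rvec': array([ 2.12302464, -0.65891064,  0.35644601]), 'tvec': array([-0.43942649,  0.23078737,  1.21112607])}
top {'vertical_fov': 55.4123297071462, 'cx': 325.0675830108125, 'cy': 244.44592936114174, 'k1': -0.102192361113, 'rvec': array([ 2.16672177, -2.20236674,  0.06514932]), 'tvec': array([0.00953925, 0.5401629 , 1.12573417])}
{'time': 0.1, 'q': array([5.61684772e+01, 5.99414641e+00, 5.53256266e+00, 8.96055640e+01,
       2.08140867e-05, 7.75266534e+01]), 'qvel': array([ 0.01912954, -0.06018653,  0.1093611 , -0.03975172,  0.02657354,
        0.07851587]), 'joint_torque': array([ 6.69065994e-03, -5.58207035e+01,  5.04722679e+01,  1.29583917e-02,
       -2.63449683e-04,  8.03029451e-06]), 'tool_pos': array([0.21838809, 0.55861483, 0.30322084]), 'tcp_rot': array([-1.79934442e+02, -1.45232518e-02,  1.58641815e+02]), 'ft_force': array([-0.05614638, -0.7916826 , -0.93892255]), 'torque': array([-0.00096104, -0.0225717 ,  0.00651798]), 'gripper_force': 0.0, 'gripper_width': 0.08507861565986716}
```

View pics/scene0.png

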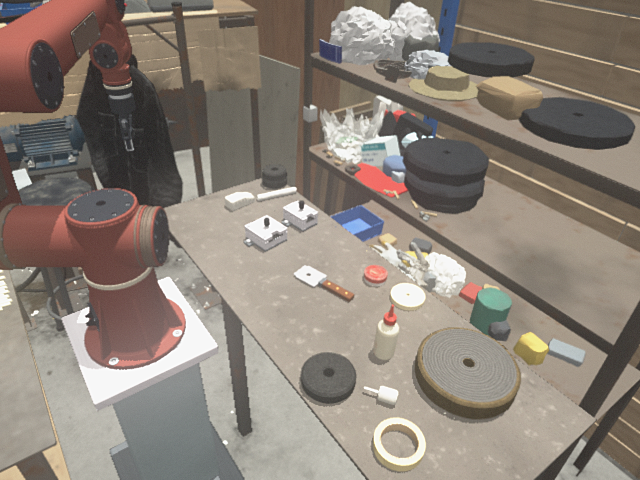

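View pics/top0.png

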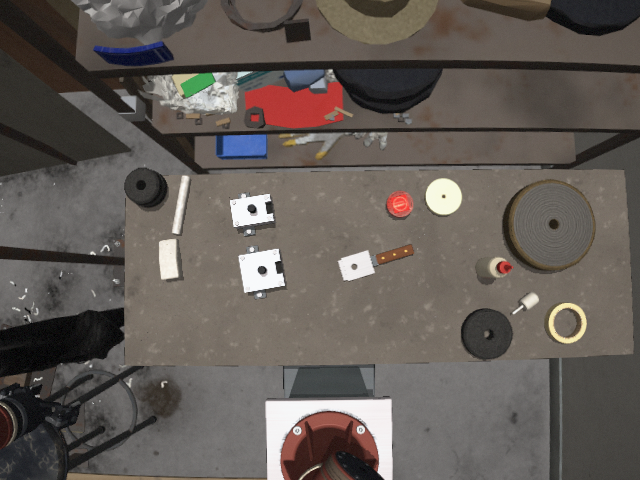

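The top view shows the wide holder at about (262,270) with its mouth facing right (-y). The scraper lies with its hole at about (355,267) and its handle to the right. I'll zoom in for precise pixels.

```bash
python3 - <<'E'
import cv2
def crop(n,x0,y0,w,h,s):
    im=cv2.imread(f"pics/{n}0.png")[y0:y0+h,x0:x0+w]
    im=cv2.resize(im,None,fx=s,fy=s,interpolation=cv2.INTER_CUBIC)
    for x in range((x0+9)//10*10,x0+w,10):
        cv2.line(im,(int((x+.5-x0)*s),0),(int((x+.5-x0)*s),8 if x%50 else 20),(0,0,255),1)
        if x%20==0: cv2.putText(im,str(x),(int((x-x0)*s)-8,20),0,.4,(0,0,255),1)
    for y in range((y0+9)//10*10,y0+h,10):
        cv2.line(im,(0,int((y+.5-y0)*s)),(8,int((y+.5-y0)*s)),(0,0,255),1); cv2.putText(im,str(y),(10,int((y-y0)*s)+4),0,.4,(0,0,255),1)
    cv2.imwrite(f"pics/{n}_c.png",im)
crop("top",228,236,190,70,4.2)
crop("scene",238,195,125,110,5.4)
E
```

```text
(no output)
```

View pics/top_c.png

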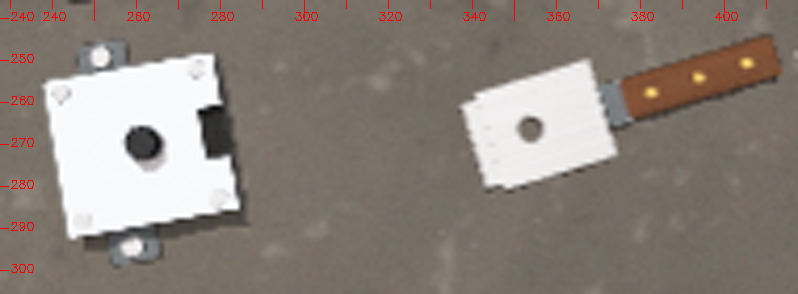

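View pics/scene_c.png

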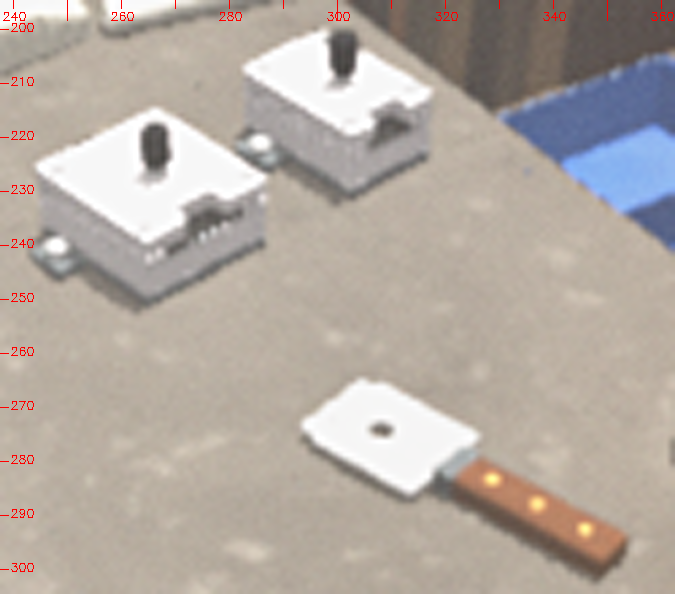

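Top view (crop coordinates): the holder's top corners are (45,82), (213,54), (241,209) and (70,238), and the knob is at (143,142). The scraper's rear blade corners are (589,60) and (617,153), its hole is at (530,128), and the handle end is at (775,54). The same points are visible in the scene view. I'll fit both poses from the two views, leaving height free.

```bash
cat > vis.py <<'E'
import numpy as np, cv2
from scipy.optimize import least_squares
from plant import robot
C={n:robot.get_calibration(n) for n in("top","scene")}
def proj(n,P):
    c=C[n]; f=240/np.tan(np.radians(c["vertical_fov"])/2)
    K=np.array([[f,0,c["cx"]],[0,f,c["cy"]],[0,0,1]])
    return cv2.projectPoints(np.array(P,float).reshape(-1,1,3),c["rvec"],c["tvec"],K,np.array([c["k1"],0,0,0]))[0][:,0]
def T(p,M):   # p = x,y,z,yaw
    M=np.array(M,float); c,s=np.cos(p[3]),np.sin(p[3])
    return np.c_[p[0]+c*M[:,0]-s*M[:,1],p[1]+s*M[:,0]+c*M[:,1],p[2]+M[:,2]]
def fit(model,obs,p0,views):
    f=lambda p:np.concatenate([(proj(n,T(p,model))-obs[n]).ravel() for n in views])
    r=least_squares(f,p0,loss="soft_l1"); return r.x,np.round(r.fun.reshape(-1,2),1)
E
cat > fit0.py <<'E'
from vis import *
g=dict(top=(4.2,228,236),scene=(5.4,238,195))
def px(n,L): s,x,y=g[n]; return (np.array(L)+.5)/s-.5+[x,y]
# x = into slot (+y world), y = left of that (-x world)
H=[[-50,-46,0],[-50,46,0],[50,-46,0],[50,46,0],[-5,0,30]]
Ho=dict(top=px("top",[(213,54),(241,209),(45,82),(70,238),(143,142)]),scene=px("scene",[(267,180),(147,243),(155,108),(36,168),(154,128)]))
S=[[0,-30,1.5],[0,30,1.5],[45,0,1.5],[80,-26,1],[80,26,1],[-110,0,8]]
So=dict(top=px("top",[(589,60),(617,153),(530,128),(461,105),(485,187),(775,54)]),scene=px("scene",[(480,437),(410,496),(381,430),(365,380),(302,425),(613,556)]))
for nm,M,O,p0 in(("holder top",H,Ho,[.45,.15,.05,1.7]),("scraper",S,So,[.45,-.1,.008,1.8])):
    for v in(["top","scene"],["top"],["scene"]):
        p,r=fit(np.array(M)/1000,O,p0,v); print(nm,v,p.round(4),np.degrees(p[3]).round(2),'\n',r.tolist() if len(v)==2 else '')
E
python3 fit0.py; python3 -c "from plant import robot;print(robot.tip_reach)"
```

```text
holder top ['top', 'scene'] [0.4777 0.1563 0.05   1.73  ] 99.12 
 [[0.1, -0.4], [-0.2, 0.1], [-0.1, 0.1], [0.1, 0.2], [-0.1, 0.4], [0.0, -0.4], [-0.2, -0.5], [0.4, 0.3], [0.2, -0.1], [0.3, 1.0]]
holder top ['top'] [0.478  0.1568 0.0459 1.7268] 98.94 
 
holder top ['scene'] [0.4691 0.1418 0.0616 1.7378] 99.57 
 
scraper ['top', 'scene'] [ 0.4967 -0.1137  0.0063  1.8363] 105.21 
 [[-0.5, -0.1], [-0.4, 0.6], [-0.2, 0.1], [0.0, -0.5], [0.1, -0.2], [0.7, 0.4], [0.2, 0.3], [0.1, -0.2], [0.1, 0.1], [-0.4, 0.3], [-0.2, 0.4], [0.5, -1.1]]
scraper ['top'] [ 4.9720e-01 -1.1430e-01 -1.3000e-03  1.8473e+00] 105.84 
 
scraper ['scene'] [ 0.491  -0.1206  0.0135  1.8102] 103.72 
 
0.0726
```

The two views agree, giving heights of 50 mm and about 7 mm. Next I'll pull the pin, reading the lateral force while gripping as a check on alignment.

```bash
cat > arm.py <<'E'
import numpy as np
from plant import robot
HX,HY,HA=0.4777,0.1563,np.radians(99.1)
def hol(x,y,z,c=(HX,HY,HA)):
    co,s=np.cos(c[2]),np.sin(c[2]); return [c[0]+co*x-s*y,c[1]+s*x+co*y,z]
def loc(p,c=(HX,HY,HA)):
    d=np.array(p[:2])-c[:2]; co,s=np.cos(c[2]),np.sin(c[2]); return np.array([co*d[0]+s*d[1],-s*d[0]+co*d[1],p[2]])
def rep(tag):
    o=robot.observe(); F=o["ft_force"]; co,s=np.cos(HA),np.sin(HA)
    print(tag,"t",round(o["time"],2),"loc",loc(o["tool_pos"]).round(4),"Floc",np.round([co*F[0]+s*F[1],-s*F[0]+co*F[1],F[2]],1),"w",round(o["gripper_width"],4),"gf",round(o["gripper_force"],1),"rpy",np.round(o["tcp_rot"],1))
D=lambda a:[180,0,np.degrees(a)]
E
python3 - <<'E'
from arm import *
robot.set_gripper(.06)
robot.move_pose(hol(-.005,0,.2),D(HA)); rep("above")
print(robot.line_to(hol(-.005,0,.1335),vel=.12,guard=12)); rep("down")
robot.set_gripper(0.0); rep("grip")
E
```

```text
above t 2.27 loc [-4.300e-03 -1.000e-04  2.003e-01] Floc [ 0.9 -0.8  0.5] w 0.0599 gf 0.0 rpy [180.   -0.   99.2]
False
down t 2.98 loc [-0.0049 -0.0003  0.1341] Floc [0.3 0.4 0.1] w 0.0597 gf 0.0 rpy [180.    0.   99.1]
grip t 3.43 loc [-0.0051 -0.0008  0.1343] Floc [ 1.1 -3.8  1.8] w 0.0175 gf 58.5 rpy [179.9   0.   99.1]
```

```bash
python3 - <<'E'
from arm import *
for y in(-.001,-.002):
    robot.line_to(hol(-.005,y,.1338),vel=.03); robot.pause(.2); rep(y)
robot.line_to(hol(-.005,-.001,.1538),vel=.06); robot.pause(.2); rep("up")
import cv2; cv2.imwrite("pics/s1.png",robot.grab_frame("scene")[150:330,200:440].repeat(3,0).repeat(3,1))
robot.set_gripper(.05); rep("open")
robot.line_to(hol(-.005,-.001,.21),vel=.2); rep("clear")
E
```

```text
-0.001 t 3.88 loc [-0.0051 -0.001   0.1338] Floc [-0.6 -2.3  3.1] w 0.018 gf 58.7 rpy [180.    0.   99.1]
-0.002 t 4.33 loc [-0.005  -0.0014  0.1333] Floc [-2.3  4.5  1.3] w 0.0182 gf 58.7 rpy [-179.9    0.    99.1]
up t 5.02 loc [-0.005  -0.0011  0.1541] Floc [-0.9  4.4  1.8] w 0.0176 gf 59.3 rpy [180.    0.   99.1]
open t 5.47 loc [-0.005  -0.0012  0.1539] Floc [ 0.9 -0.4  0.4] w 0.0502 gf 0.0 rpy [180.   -0.   99.1]
clear t 5.91 loc [-0.005  -0.0015  0.2108] Floc [-0.3 -0.9 -0.6] w 0.0501 gf 0.0 rpy [179.9   0.   99.1]
```

View pics/s1.png

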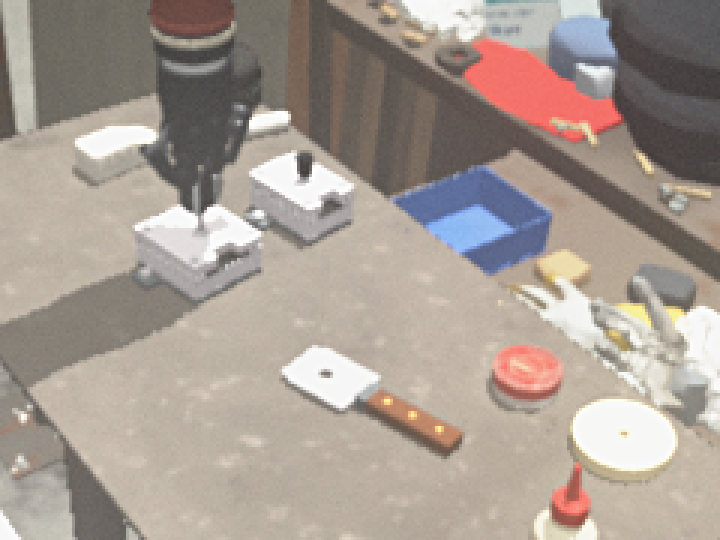

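The pin came up with the gripper, and the knob centre by feel sits at y ≈ -1.2 mm. Next is picking up the scraper.

```bash
python3 - <<'E'
from arm import *
import cv2
S=(0.4967,-0.1137,np.radians(105.3)); g=lambda z:hol(-.055,0,z,S)
robot.set_gripper(.06)
robot.move_pose(g(.16),D(S[2]))
print(robot.line_to(g(.078),vel=.12,guard=10)); rep("at")
robot.set_gripper(0.0); rep("grip")
robot.line_to(g(.18),vel=.15); rep("lift")
# pre-insert: origin 105 mm in front of the mouth -> tip 25 mm short
robot.move_pose(hol(-.05-.105-.055,-.0012,.15),D(HA))
robot.line_to(hol(-.05-.105-.055,-.0012,.103),vel=.1); robot.pause(.3); rep("pre")
for n in("scene","top"): cv2.imwrite(f"pics/{n}1.png",robot.grab_frame(n))
a=cv2.resize(cv2.imread("pics/scene1.png")[190:310,230:350],None,fx=5,fy=5,interpolation=2)[:, :400*2]
b=cv2.resize(cv2.imread("pics/top1.png")[235:305,230:390],None,fx=5,fy=5,interpolation=2)
cv2.imwrite("pics/a1.png",a);cv2.imwrite("pics/b1.png",b)
E
```

```text
False
at t 8.23 loc [-0.3244  0.0176  0.0787] Floc [-0.9  0.6  0.3] w 0.0597 gf 0.0 rpy [180.    0.  105.3]
grip t 8.64 loc [-0.3247  0.0175  0.0791] Floc [0.4 1.  5.9] w 0.0242 gf 59.6 rpy [1.799e+02 1.000e-01 1.053e+02]
lift t 9.47 loc [-0.3239  0.0184  0.1788] Floc [ 0.5  0.4 -2.3] w 0.024 gf 59.0 rpy [-1.799e+02 -1.000e-01  1.053e+02]
pre t 10.94 loc [-0.2101 -0.0015  0.1036] Floc [-0.1  0.3 -1.3] w 0.0237 gf 59.0 rpy [180.    0.   99.1]
```

View pics/a1.png

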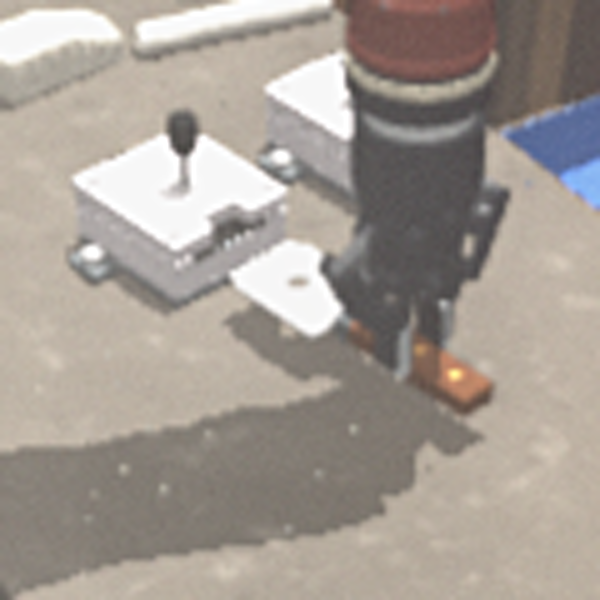

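View pics/b1.png

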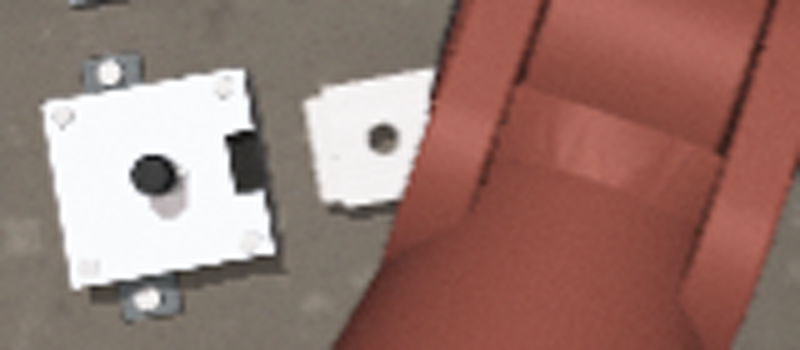

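The pin is raised and the blade is aligned with the slot. I'll check the blade's level and lateral position by triangulating the hole and the tip corners.

```bash
python3 - <<'E'
from vis import *
from arm import loc
q=lambda p,o:(np.array(p)+.5)/5-.5+o
for n,t,s in(("hole",(383,138),(300,281)),("tip+x",(305,100),(291,242)),("tip-x",(325,206),(232,278)),("knob",(153,175),(182,117))):
    f=lambda P:np.r_[proj("top",P)[0]-q(t,[230,235]),proj("scene",P)[0]-q(s,[230,190])]
    r=least_squares(f,[.47,.05,.03]); print(n,r.x.round(4),loc(r.x).round(4),r.fun.round(1))
E
```

```text
hole [0.4965 0.0476 0.0336] [-0.1103 -0.0013  0.0336] [ 0.1 -0.1 -0.2  0. ]
tip+x [0.5156 0.0862 0.0322] [-0.0752 -0.0263  0.0322] [-0.  0.  0. -0.]
tip-x [0.4641 0.0764 0.0315] [-0.0767  0.0261  0.0315] [ 0.2 -0.4 -0.5 -0. ]
knob [0.4786 0.1514 0.1034] [-5.000e-03 -1.000e-04  1.034e-01] [-0.   0.1  0.1  0. ]
```

```bash
python3 - <<'E'
from arm import *
y=-.0012
print(robot.line_to(hol(-.165,y,.1035),vel=.06,guard=12)); rep("entry")
print(robot.line_to(hol(-.1,y,.1035),vel=.06,guard=15)); rep("in")
E
```

```text
False
entry t 11.94 loc [-0.1652 -0.0013  0.1035] Floc [-0.   0.2 -2.1] w 0.0241 gf 59.0 rpy [180.    0.   99.1]
True
in t 12.92 loc [-0.1034 -0.0012  0.1035] Floc [-2.6 -0.3 -0.2] w 0.0242 gf 59.1 rpy [-180.     0.3   99.1]
```

```bash
python3 - <<'E'
from arm import *
import cv2
y=-.0012
print(robot.line_to(hol(-.0985,y,.1035),vel=.04,guard=18)); robot.pause(.2); rep("press")
robot.set_gripper(.06); rep("open")
robot.line_to(hol(-.105,y,.2),vel=.2)
robot.move_pose(hol(-.25,0,.3),D(HA)); rep("away")
for n in("scene","top"): cv2.imwrite(f"pics/{n}2.png",robot.grab_frame(n))
a=cv2.resize(cv2.imread("pics/scene2.png")[195:295,230:330],None,fx=5,fy=5,interpolation=2)
b=cv2.resize(cv2.imread("pics/top2.png")[235:305,235:295],None,fx=5,fy=5,interpolation=2)
c=np.zeros((500,800,3),np.uint8);c[:,:500]=a;c[:350,500:]=b;cv2.imwrite("pics/c2.png",c)
E
```

```text
True
press t 13.32 loc [-0.1026 -0.0014  0.1039] Floc [-4.4  0.1  0.2] w 0.0239 gf 60.3 rpy [-179.8    0.8   99. ]
open t 13.76 loc [-0.1021 -0.001   0.1035] Floc [-0.   0.   0.4] w 0.06 gf 0.0 rpy [-179.8    0.8   99. ]
away t 15.12 loc [-0.2491  0.0003  0.2982] Floc [0.8 0.5 0.3] w 0.0599 gf 0.0 rpy [-1.799e+02 -1.000e-01  9.910e+01]
```

View pics/c2.png

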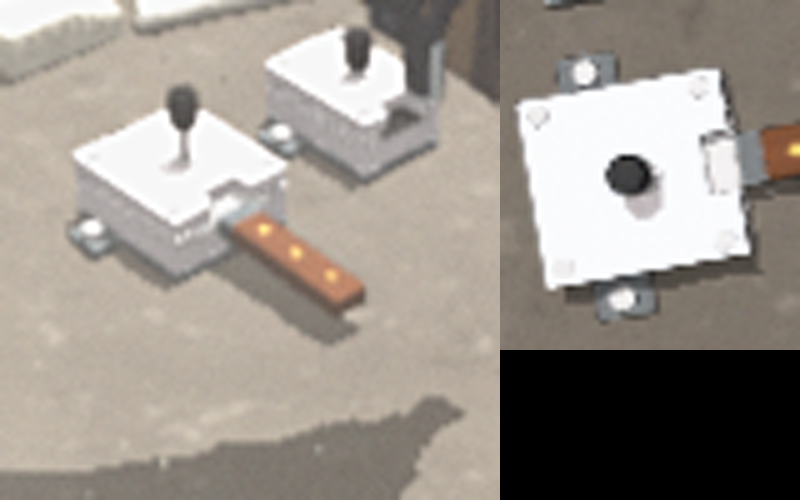

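The scraper is home, with its ferrule against the front face at the notch, and the pin is still up. Next I'll push the pin down with closed fingertips.

```bash
python3 - <<'E'
from arm import *
import cv2
y=-.0012
robot.move_pose(hol(-.005,y,.21),D(HA)); robot.set_gripper(0.0); rep("above")
print(robot.line_to(hol(-.005,y,.17),vel=.08,guard=15)); rep("mid")
print(robot.line_to(hol(-.005,y,.146),vel=.04,guard=22)); robot.pause(.2); rep("down")
robot.line_to(hol(-.005,y,.22),vel=.2)
robot.move_pose(hol(-.25,0,.3),D(HA)); rep("away")
for n in("scene","top"): cv2.imwrite(f"pics/{n}3.png",robot.grab_frame(n))
a=cv2.resize(cv2.imread("pics/scene3.png")[195:295,230:330],None,fx=5,fy=5,interpolation=2)
b=cv2.resize(cv2.imread("pics/top3.png")[235:305,235:295],None,fx=5,fy=5,interpolation=2)
c=np.zeros((500,800,3),np.uint8);c[:,:500]=a;c[:350,500:]=b;cv2.imwrite("pics/c3.png",c)
E
```

```text
above t 16.84 loc [-0.0051 -0.0012  0.21  ] Floc [-0.1 -0.1  0.4] w -0.0001 gf 0.0 rpy [180.   -0.   99.1]
False
mid t 17.49 loc [-0.005  -0.001   0.1698] Floc [ 0.  -0.2  0.5] w 0.0001 gf 0.0 rpy [-180.    -0.    99.1]
True
down t 18.18 loc [-0.0051 -0.0023  0.1526] Floc [0.8 2.2 8.4] w 0.0001 gf 4.3 rpy [179.8   0.   99.1]
away t 19.68 loc [-2.49e-01  1.00e-04  2.99e-01] Floc [0.8 0.3 0.4] w 0.0002 gf 0.0 rpy [-1.799e+02 -1.000e-01  9.910e+01]
```

View pics/c3.png

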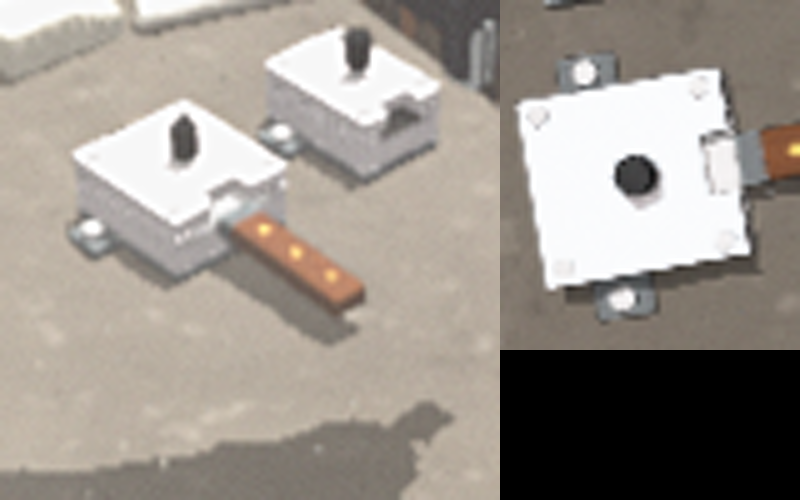

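The fingertips stopped at z = 80 mm, which is the pin's lower stop, so the pin is through the blade's hole. The scraper's shoulder is against the front face and the arm is clear.

```bash
python3 -c "
from plant import robot
print(robot.job_done())"
```

```text
the job is handed in; nothing more can be done
None
```

The scraper is fully home in the wide holder with its pin down through the blade's hole, and the job was handed in at about 20 s of robot time; no verdict was returned.

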